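# Clamp a die ring in its setting fixture with the cam-lever bolt

## Task

Clamp the die ring in its setting fixture so that its screws can be torqued: slide it gently home against both dowel pins under the nose of the hinged leaf, then, with the lever still standing upright, turn the lever bolt clockwise until the leaf is just snug on the ring, feeling for it and not forcing it. Then fold the lever right down until it locks flat, let go, and leave the small parts lying about the fixture where they are.

Things in the scene. Friction and masses are not known exactly. Their poses are not given: they have to be found in the camera images.
- die_ring: Loose steel ring, 62 mm outside, 24 mm bore, 22 mm high, four small screw heads 2 mm proud on top, 0.27 to 0.45 kg. Origin at the centre of its underside. It starts on the fixture plate, 38 to 47 mm short of its seat and up to 10 mm to one side; its sides are free to be gripped across; sliding it takes 2 to 5 N.
- seat (a point): Point on the plate's top face (18 mm above the bench) where the ring's centre is when it touches both dowel pins (12 mm thick, 16 mm tall, 40 degrees either side of ahead). x: the way the ring slides in; z up. Plate: x -93 to +162, y -60 to +60 mm. The leaf's rounded nose hangs at x = 20 mm, 0.5 to 2 mm above the ring; the bolt stands at x = 70 mm, y = 0.
- lever_pivot (a point): Middle of the lever's pivot pin, on the bolt's axis, about 62 mm above the plate; it turns and feeds with the bolt (one turn: 5 mm down). z runs along the lever to its tip, x is the side to which it folds, y lies along the pin. The arm is 12 mm thick along x, 20 mm wide along y, flat sided from 15 to 60 mm from the pivot, tip at 69 mm. Upright at the start.
- lever (a joint): Fold of the lever: 0 upright (open), 1.57 flat (closed, a stop). It takes 3 to 5 N at 50 mm from the pivot, hardest from 0.4 to 1.0; past 1.42 its cam is over centre and it stays shut. Pushed by closed fingertips on the side away from its fold, it can be led round its pin from above.
- leaf: Hinged leaf, slotted for the bolt, sprung up against it; origin on its hinge pin, 135 mm beyond the seat. The bolt, clockwise from above, runs at about 0.12 N m and brings the nose to the ring in 0.4 to 1.5 rad; then the nose gains some 12 N per rad: 4 to 16 N is snug. Pinched at 14 N the upright lever follows the fingers while free and lags 0.05 rad more when snug.
- nut: Bystander: large hexagon nut, 33 mm across, 16 mm high, lying on the bench to the fixture's right.
- bearing: Bystander: ball bearing, 52 mm across, 14 mm high, lying on the bench left of the fixture.
- bush: Bystander: flanged guide bush, 42 mm across, 45 mm tall, standing on the bench right of the fixture.
There are look-alikes about, which are no part of the job. Of the things that look like the die_ring, the smaller one is meant.

How it is judged:
By the outcome, as a careful person would: the job done as asked, in the order asked, and still so for the second after the job is handed in, with the robot touching nothing.
It also fails if it takes over 70 s, if anything falls off the work surface, if the arm or the gripper's body presses on something with over 40 N, if the wrist force passes 120 N, or if a joint passes its speed limit or range.

## Robot

A 7-joint arm with a two-finger parallel gripper is mounted at the origin on a cart in front of the work surface, level with it; the furniture and walls round the work are solid. World frame = base frame: x ahead of the robot, y to its left, z up, the work surface at z = 0. Lengths are in m, angles in rad, forces in N, time in s.
With the tool pointing down it reaches from about 0.4 to 0.85 m from the base axis. Payload 10.4 kg.
Tool frame: the origin (TCP) lies at the very end of the fingers, on their centre line; the grasp point (between the pads) lies 19 mm behind it; z points along the fingers, y is the direction in which the jaws open and shut (so a half turn about z gives the same grasp; the last joint's range is limited). The gripper opens to 87 mm and grips with 3 to 60 N. Pads are 19 mm wide; open, the fingers measure 117 mm over their backs; the gripper's body (75 mm by 190 mm) begins 51 mm behind the grasp point.
Start: joints at [-1.28, 0.332, -0.065, 1.46, 0.022, 1.35, -0.088], TCP at [0.193, 0.595, 0.223] pointing down, gripper open.
Joint ranges: [-2.6, 2.6], [-0.5, 2.12], [-1.47, 1.34], [0.16, 2.42], [-1.27, 4.41], [0.06, 2.06], [-2.6, 2.6]. Speed limits (rad/s): [2.22, 2.22, 2.79, 2.79, 3.14, 3.14, 3.14].

## Interface

Orientations are given as a unit quaternion [x, y, z, w].
In Python, from bench import r, eyes, job gives the robot as it stands. The module is installed in compiled form; this text tells all that it offers.
- The arm moves only by the tool play_rows, never from a script. Its argument "motion" is a list of rows, each a list of 7 numbers: the shift along the tool's x, y, z as a fraction of full scale, then the turn, a rotation vector about the tool's x, y, z as a fraction of full scale, then the opening in per cent of the stroke, from 0 (shut) to 100 (fully open). A call has 1 to 5 rows; each row is the pose to reach, as a shift and turn from the pose commanded when the call began, along the tool's axes at that moment; what a row does not reach only later rows make up. Full scale, the value 1, is 0.2 m for a shift and 90 degrees for a turn. A row lasts 1/8 s, in which the tool goes at most 62.5 mm and 10.7 degrees, less where a joint would pass 70% of its speed; a pose out of reach is approached as far as the arm can. A call with a number of a shift or a turn outside -1 to 1 is refused whole. A call with a gripper value outside its range is refused whole. The fingers move at their own pace and stop on an object; "squeeze" is the grip in N (left out, the last holds). Time passes only in rows, so rows that repeat a pose let the fingers close. It gives the time, the measured TCP pose, the force and the opening at its end, in the units of the state.
- r.read_state(): the state, without advancing time (a new reading comes with each control period).
- eyes.camera(name): name is "scene" or "top"; returns a dict with "image" (420x560x3 uint8, red, green, blue), "mtx" (3x3 intrinsics, pixels), "dist" ([k1, k2, p1, p2, k3] as OpenCV has them; the pictures are not rectified), "R" (3x3) and "t" (3): a world point X has camera coordinates R X + t. Camera axes: x right, y down, z forward; pixel columns grow to the right and rows downward; lengths in m; the calibration is good to about 2 mm. A picture is of the moment at which its call begins. There is no depth.
- job.close_job(): hands the job in, once; it reports no verdict.
Trained networks look in a picture, given as the dict that the camera call returned (one of the last four; its "shot" number tells which), for a name from the list of things; names that differ only in an ending like _2 or _b are one class to them, and where a whole thing is asked for, a point or a joint stands for the part that bears it (a point fixed in the world has none). Each returns a list of dicts, best first, with "p" (0 to 1); they miss things now and then, are a little off and sometimes report something else, mostly with a low value. They report only what shows in the picture. A call takes as long as a camera call. They do not tell look-alikes from the thing itself.
- eyes.regions_of(picture, label): "region" (420x560 bool, what is visible of it) and "xy" ([column, row] in pixels, amid what is visible of it).
- eyes.landmark_of(picture, label): "xy" ([column, row] in pixels: a listed point, or the origin of a listed thing).
The state is a dict: "time": time; "joint_positions": joint angles; "joint_vel": joint speeds; "joint_torque": joint torques, N m; "ee_pos": TCP position; "eef_rot": TCP orientation; "ft_force": force on the tool from outside, world axes, zero at the start; "torque": the same for the moment, N m; "width": finger opening in m.
Only numpy, scipy, OpenCV 4.12 (cv2) and the standard library are available. Lean on these libraries where they do the work, as an engineer would, in place of code of your own. Each camera call takes 0.05 s, during which the arm holds its last target. There are 200 camera calls.

## Working session

There is one attempt and no reset: what is moved stays moved. The work goes in short steps, Python scripts to look and compute and a tool call to move; the robot and the scene stay as the last step left them, time stands still between calls to the robot, and variables do not carry over. Pictures are saved under pics/ and viewed, about 8 in all and at most 12, crops included, and the job is handed in when it is done.

Besides the shell and the picture viewer there is one more tool, called after "Call:" by a JSON object that holds its "fn" and its "kwargs", one argument or row to a line. play_rows: Moves the arm, as the interface text tells. Shift numbers are shares of 0.2 m and turn numbers shares of 90 degrees, none past 1 either way. Its arguments: {"type":"object","properties":{"motion":{"type":"array","items":{"type":"array","items":{"type":"number"}}},"squeeze":{"type":"number"}},"required":["motion"]}

```bash
mkdir -p pics; cat > h.py <<'E'
import numpy as np, cv2
from scipy.spatial.transform import Rotation as Ro
from bench import r, eyes, job
def shot(n,f=None):
    c=eyes.camera(n)
    if f: cv2.imwrite('pics/'+f,c['image'][:,:,::-1])
    return c
def ray(c,xy):
    u=cv2.undistortPoints(np.array([[xy]],float),np.array(c['mtx'],float),np.array(c['dist'],float))[0,0]
    R=np.array(c['R']);t=np.array(c['t'])
    return -R.T@t, R.T@np.array([u[0],u[1],1.])
def atz(c,xy,z):
    o,d=ray(c,xy); return o+d*(z-o[2])/d[2]
def tri(obs):
    A=0;b=0
    for c,xy in obs:
        o,d=ray(c,xy); d=d/np.linalg.norm(d); P=np.eye(3)-np.outer(d,d); A=A+P;b=b+P@o
    X=np.linalg.solve(A,b)
    return X,[np.linalg.norm(np.cross(X-ray(c,xy)[0],ray(c,xy)[1]/np.linalg.norm(ray(c,xy)[1]))) for c,xy in obs]
def proj(c,X):
    return cv2.projectPoints(np.array(X,float).reshape(-1,1,3),cv2.Rodrigues(np.array(c['R'],float))[0],np.array(c['t'],float),np.array(c['mtx'],float),np.array(c['dist'],float))[0].reshape(-1,2)
E
python3 - <<'E'
from h import *
np.set_printoptions(precision=4,suppress=True)
S=shot('scene','s0.png');T=shot('top','t0.png')
for n,c in(('S',S),('T',T)):
    print(n,ray(c,(280,210)))
    for l in ['die_ring','seat','lever_pivot','lever','leaf','nut','bearing','bush']:
        try:
            g=eyes.regions_of(c,l); print(l,'reg',[(np.round(x['p'],2),np.round(x['xy']),x['region'].sum()) for x in g][:4])
        except Exception as e: print(l,e)
        try:
            g=eyes.landmark_of(c,l); print(l,'lm',[(np.round(x['p'],2),np.round(x['xy'],1)) for x in g][:4])
        except Exception as e: print(l,e)
s=r.read_state();print(s)
E
```

```text
S (array([ 0.0605, -0.4121,  0.5977]), array([ 0.5519,  0.5893, -0.5902]))
die_ring reg [(np.float64(0.59), array([165., 242.]), np.int64(1589))]
die_ring lm [(np.float64(0.83), array([167. , 245.8])), (np.float64(0.68), array([267.3, 271.7])), (np.float64(0.53), array([320.1, 306.8]))]
seat reg [(np.float64(0.95), array([306., 261.]), np.int64(5781))]
seat lm []
lever_pivot reg [(np.float64(0.59), array([319., 210.]), np.int64(461))]
lever_pivot lm [(np.float64(0.75), array([316.5, 221. ]))]
lever reg [(np.float64(0.71), array([319., 210.]), np.int64(409)), (np.float64(0.64), array([283., 215.]), np.int64(424))]
lever it knows: bearing, bush, die_ring, leaf, lever_pivot, nut, seat
leaf reg [(np.float64(0.79), array([316., 236.]), np.int64(762))]
leaf lm [(np.float64(0.97), array([342.8, 221.2]))]
nut reg [(np.float64(0.87), array([318., 305.]), np.int64(350))]
nut lm []
bearing reg [(np.float64(0.63), array([283., 217.]), np.int64(406))]
bearing lm [(np.float64(0.64), array([283.8, 220. ]))]
bush reg [(np.float64(0.96), array([379., 269.]), np.int64(605))]
bush lm [(np.float64(0.61)
[... 1210 characters left out ...]
nt64(5745))]
bearing lm [(np.float64(0.58), array([259.6, 176.5]))]
bush reg [(np.float64(0.59), array([364., 171.]), np.int64(315))]
bush lm [(np.float64(0.57), array([364.1, 171.5]))]
{'time': 1.6, 'joint_positions': array([-1.2796,  0.3322, -0.0647,  1.4601,  0.0216,  1.3499, -0.0885]), 'joint_vel': array([-0.0007,  0.001 ,  0.0003,  0.0009, -0.0006, -0.001 ,  0.0005]), 'joint_torque': array([  0.0002, -62.3031,   0.0245, -39.0119,  -0.0611,   0.0316,
         0.    ]), 'ee_pos': array([0.1929, 0.5945, 0.2226]), 'eef_rot': array([ 0.1563,  0.9877,  0.    , -0.    ]), 'ft_force': array([-0.3879,  0.0515, -1.1972]), 'torque': array([ 0.0144,  0.0098, -0.0164]), 'width': 0.08780079303683849}
```

```bash
python3 - <<'E'
import cv2
a=cv2.imread('pics/s0.png')[160:350,220:420];b=cv2.imread('pics/t0.png')[120:300,180:390]
cv2.imwrite('pics/s0c.png',cv2.resize(a,(780,741)[:2] if 0 else (620,589),interpolation=cv2.INTER_CUBIC))
cv2.imwrite('pics/t0c.png',cv2.resize(b,(693,594),interpolation=cv2.INTER_CUBIC))
E
```

```text
(no output)
```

View pics/s0c.png

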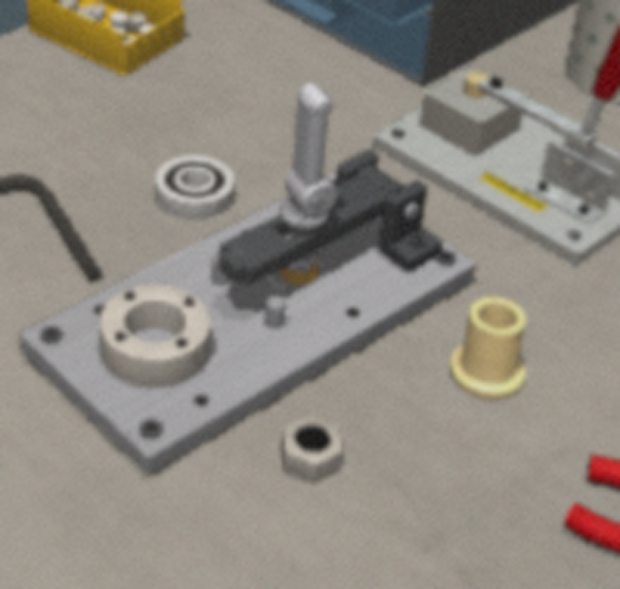

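View pics/t0c.png

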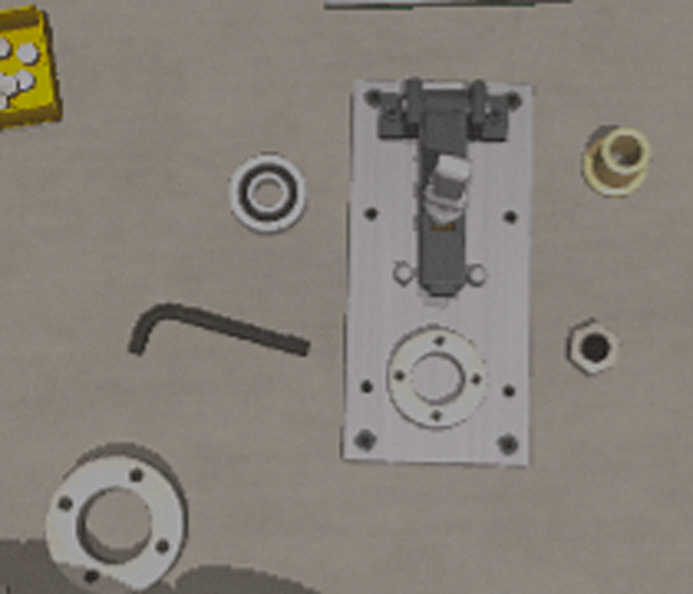

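```bash
cat > fit.py <<'E'
from h import *
import glob
from scipy.optimize import least_squares
np.set_printoptions(precision=4,suppress=True)
S=shot('scene');T=shot('top')
f=lambda p,k,o:(np.array(p)/k+np.array(o))
tc=[f(p,3.3,(180,120)) for p in [(353,82),(533,84),(345,459),(528,465)]]
sc=[f(p,3.1,(220,160)) for p in [(22,345),(152,462),(475,266)]]
print([atz(T,p,.018) for p in tc]);print([atz(S,p,.018) for p in sc])
C=np.array([[.162,.06],[.162,-.06],[-.093,.06],[-.093,-.06]])
def W(q,xyz):
    c,s=np.cos(q[2]),np.sin(q[2]);xyz=np.atleast_2d(xyz)
    return np.c_[q[0]+c*xyz[:,0]-s*xyz[:,1],q[1]+s*xyz[:,0]+c*xyz[:,1],.018+xyz[:,2]]
c3=np.c_[C,np.zeros(4)]
def res(q): return np.r_[(proj(T,W(q,c3))-tc).ravel(),(proj(S,W(q,c3[[2,3,1]]))-sc).ravel()]
o=least_squares(res,[.45,.02,0],x_scale=[.01,.01,.1]);q=o.x;print('plate',q,o.fun)
np.save('q.npy',q)
piv=tri([(S,(316.5,221)),(T,(318.1,178.2))]);print('piv',piv, 'exp',W(q,[.07,0,.062]))
print('leaf',tri([(S,(342.8,221.2)),(T,(313.3,153.5))]),W(q,[.135,0,.03]))
rt=f((437,378),3.3,(180,120));rs=f((155,322),3.1,(220,160))
X=tri([(S,rs),(T,rt)]);print('ring top',X,atz(T,rt,.04),atz(S,rs,.04))
c,s=np.cos(q[2]),np.sin(q[2]);d=atz(T,rt,.04)[:2]-q[:2];print('ring in seat',c*d[0]+s*d[1],-s*d[0]+c*d[1])
tip=tri([(S,f((313,93),3.1,(220,160))),(T,f((456,163),3.3,(180,120)))]);print('tip',tip)
for n,b,k in (('S',S,0),('T',T,1)):
    pt=proj(b,piv[0])[0];im=b['image'][:,:,::-1]
    x,y=np.round(pt).astype(int);cr=im[y-45:y+25,x-35:x+35]
    cv2.imwrite(f'pics/lev{n}.png',cv2.resize(cr,(390,390),interpolation=cv2.INTER_CUBIC))
cv2.imwrite('pics/lev.png',np.hstack([cv2.imread('pics/levS.png'),cv2.imread('pics/levT.png')]))
E
python3 fit.py
```

```text
[array([0.6669, 0.0895, 0.018 ]), array([ 0.662 , -0.0306,  0.018 ]), array([0.4159, 0.1009, 0.018 ]), array([ 0.4094, -0.0163,  0.018 ])]
[array([0.41  , 0.0929, 0.018 ]), array([ 0.4081, -0.0207,  0.018 ]), array([ 0.6586, -0.0319,  0.018 ])]
plate [ 0.5033  0.0359 -0.0414] [ 0.1645 -0.3572  0.0747 -0.3168  0.6221  1.4087  1.8792  0.6587 -1.0218
 -2.781  -0.2948 -0.1304  0.9066 -1.2316]
piv (array([0.571 , 0.0314, 0.0849]), [np.float64(0.00415996840587854), np.float64(0.004159968405878416)]) exp [[0.5733 0.033  0.08  ]]
leaf (array([0.6385, 0.0327, 0.0482]), [np.float64(0.0021901993245104783), np.float64(0.0021901993245105854)]) [[0.6382 0.0303 0.048 ]]
ring top (array([0.4647, 0.0413, 0.0382]), [np.float64(0.0001474823551348672), np.float64(0.00014748235513474385)]) [0.4647 0.0413 0.04  ] [0.4633 0.0399 0.04  ]
ring in seat -0.038841183404000584 0.003858038376829854
tip (array([0.5756, 0.0341, 0.1473]), [np.float64(0.0017299284763231154), np.float64(0.0017299284763232937)])
```

View pics/lev.png

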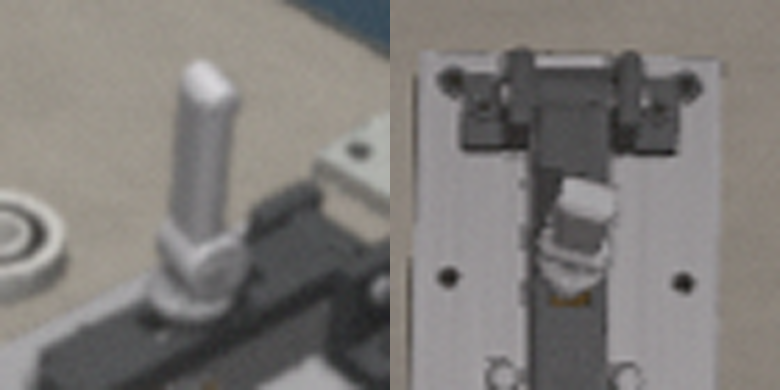

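```bash
cat > fit2.py <<'E'
from h import *
from scipy.optimize import least_squares
np.set_printoptions(precision=4,suppress=True)
S=shot('scene','s1.png');T=shot('top','t1.png')
f=lambda p,k,o:(np.array(p)/k+np.array(o))
tc=[f(p,3.3,(180,120)) for p in [(353,82),(533,84),(345,459),(528,465),(403,271),(477,273)]]
sc=[f(p,3.1,(220,160)) for p in [(22,342),(152,462),(475,266),(275,303)]]
P=np.array([[.162,.06,0],[.162,-.06,0],[-.093,.06,0],[-.093,-.06,0],[.0283,.0238,.016],[.0283,-.0238,.016]])
def W(q,xyz):
    c,s=np.cos(q[2]),np.sin(q[2]);xyz=np.atleast_2d(xyz)
    return np.c_[q[0]+c*xyz[:,0]-s*xyz[:,1],q[1]+s*xyz[:,0]+c*xyz[:,1],.018+xyz[:,2]]
for m in 'T','S','TS':
    def res(q):
        a=(proj(T,W(q,P))-tc).ravel();b=(proj(S,W(q,P[[2,3,1,5]]))-sc).ravel()
        return np.r_[a if 'T' in m else [],b if 'S' in m else []]
    o=least_squares(res,[.5,.035,-.04],x_scale=[.01,.01,.1],loss='soft_l1');q=o.x;print(m,q,np.round(res(q),1))
np.save('q.npy',q)
im=T['image'][:,:,::-1]; g=im.max(2)
x0,y0=300,145; sub=im[y0:y0+40,x0:x0+40].astype(int).max(2)
print(sub[4:34,6:34])
print('pivot',W(q,[.07,0,.062]), 'tip T at .149',atz(T,f((456,163),3.3,(180,120)),.149))
rt=f((437,378),3.3,(180,120));print(atz(T,rt,.04), 'screws', [atz(T,f(p,3.3,(180,120)),.042)for p in[(439,341),(437,415),(399,376),(476,379)]])
E
python3 fit2.py
```

```text
T [ 0.5048  0.0379 -0.0514] [-0.  -1.2 -0.1 -0.6 -0.8  0.5  0.5  0.3  0.2  0.3  0.2  0.3]
S [ 0.5021  0.0351 -0.0325] [-1.3 -0.9  0.   0.7  0.4 -1.2  0.5  0.5]
TS [ 0.504   0.0368 -0.0436] [-0.1 -0.7 -0.2 -0.5  0.1  1.   1.3  0.4  0.6  0.7  0.6  0.5 -1.  -2.4
 -0.5 -0.7  0.8 -1.5  0.6 -0.4]
[[ 80  66  72  78  78  72  74  74  72  71  74  72  67  69  72  64  47  66
   76  79  76  69  78  83  82  84  84  75]
 [ 79  74  70  78  82  82  79  83  78  81  79  80  76  78  79  75  63  66
   75  78  75  82  81  81  78  82  83  73]
 [ 79  79  82  78  84  85  85  83  84  82  82  81  82  78  81  76  70  69
   78  80  76 103  90  76  79  82  83  70]
 [ 78  77  71  76  79  79  78  80  82  83  83  84  84  84  85  86  77  70
   74  78  72 112  99  73  75  82  85  76]
 [ 81  76  73  74  73  73  75  76  78  79  79  68  60  74  80  95  81  72
   78  80  74 129 107  63  62  77  83  84]
 [ 82  68  57  70  74  77  74  75  78  75  75  75  77  79  78  73  55  71
   77  77  80  83  74  54  49  65  78  82]
 [ 84  73  59  72  77  80  78  82  78  80  79  78  79  79  84  64  48  67
   82  81  77  52  69  62  61  7
[... 2233 characters left out ...]

 [110  81  60  60  85  77  76  79  86  84  84  87  86  88  89 116 126 149
  153 153 152 148 150 152 149 151 152 151]
 [ 94  70  50 101 131  94  79  82  82  83  85  83  84  84  82 122 143 153
  153 154 148 149 151 151 152 152 152 150]
 [ 91  64  69 108 118  86  76  84  83  86  86  84  85  83  93 121 149 154
  152 155 150 146 149 151 151 153 153 151]
 [ 90  66  89 119 125  92  75  81  87  83  81  85  84  83 129 124 142 154
  151 154 150 150 150 153 150 154 152 151]]
pivot [[0.5739 0.0337 0.08  ]] tip T at .149 [0.5765 0.0331 0.149 ]
[0.4647 0.0413 0.04  ] screws [array([0.488 , 0.0394, 0.042 ]), array([0.4412, 0.0423, 0.042 ]), array([0.4663, 0.0654, 0.042 ]), array([0.4633, 0.0169, 0.042 ])]
```

```bash
cat > go.py <<'E'
import sys
from h import *
np.set_printoptions(precision=4,suppress=True)
s=r.read_state();R=Ro.from_quat(s['eef_rot']);p=np.array(s['ee_pos'])
print('t',s['time'],'p',p,'psi',np.arctan2(-R.as_matrix()[0,1],R.as_matrix()[1,1]),'tilt',R.as_matrix()[:,2],'F',s['ft_force'],'M',s['torque'],'w',s['width'],'q',s['joint_positions'])
a=[float(v) for v in sys.argv[1:]]
for i in range(0,len(a),4):
    x,y,z,psi=a[i:i+4]
    Rt=Ro.from_matrix(Ro.from_euler('z',psi).as_matrix()@np.diag([-1,1,-1.]))
    print('->',a[i:i+4],np.r_[R.inv().apply(np.array([x,y,z])-p)/.2,(R.inv()*Rt).as_rotvec()/(np.pi/2)])
E
python3 go.py .30 .42 .22 -.2  .464 .0406 .14 -.044
```

```text
t 1.8 p [0.1929 0.5945 0.2226] psi -0.3137668305427351 tilt [-0.      0.0001 -1.    ] F [-0.4816  0.7626  0.0256] M [-0.0077 -0.0178 -0.0086] w 0.08675678027795095 q [-1.2796  0.3322 -0.0647  1.4601  0.0216  1.3499 -0.0885]
-> [0.3, 0.42, 0.22, -0.2] [-0.7788 -0.6647  0.0127  0.     -0.     -0.0724]
-> [0.464, 0.0406, 0.14, -0.044] [-2.1443 -2.216   0.4125  0.0001 -0.     -0.1717]
```

Call:
{"fn": "play_rows", "kwargs": {
  "motion": [
    [-0.2,-0.2,0,0,0,0,100],
    [-0.4,-0.4,0,0,0,-0.05,100],
    [-0.6,-0.6,0,0,0,-0.1,100],
    [-0.8,-0.8,0,0,0,-0.15,100],
    [-1,-1,0,0,0,-0.17,100]
  ]
}}

```text
time: 2.42
ee_pos: [0.3222, 0.3408, 0.2228]
eef_rot: [0.023, 1.0, 0.0, 0.0]
ft_force: [0.9, -0.3, 0.4]
width: 0.0869
```

```bash
python3 go.py .464 .0406 .14 -.044
```

```text
t 2.425 p [0.3222 0.3408 0.2228] psi -0.04523515982328648 tilt [ 0.0004  0.0008 -1.    ] F [ 0.8786 -0.2639  0.4003] M [ 0.0048 -0.0922  0.0118] w 0.08689600701077765 q [-0.9808 -0.0156  0.0693  1.8592  0.0009  1.297   0.6138]
-> [0.464, 0.0406, 0.14, -0.044] [-0.7762 -1.4678  0.4129  0.0005  0.0002 -0.0008]
```

Call:
{"fn": "play_rows", "kwargs": {
  "motion": [
    [-0.12,-0.25,0,0,0,0,100],
    [-0.24,-0.5,0,0,0,0,100],
    [-0.36,-0.75,0,0,0,0,100],
    [-0.5,-1,0,0,0,0,100],
    [-0.5,-1,0,0,0,0,100]
  ]
}}

```text
time: 3.05
ee_pos: [0.4135, 0.1342, 0.2229]
eef_rot: [0.027, 1.0, 0.0, 0.0]
ft_force: [-0.6, 1.2, 0.2]
width: 0.0873
```

```bash
python3 go.py .464 .0406 .10 -.044  .464 .0406 .022 -.044
```

```text
t 3.05 p [0.4135 0.1342 0.2229] psi -0.053718141043304794 tilt [ 0.0009  0.0005 -1.    ] F [-0.6085  1.1973  0.1951] M [ 0.058   0.1065 -0.0373] w 0.08728892810197825 q [-0.7637 -0.1155  0.3223  1.9452  0.0378  1.3052  1.0638]
-> [0.464, 0.0406, 0.1, -0.044] [-0.2767 -0.4543  0.6147  0.0003  0.0006 -0.0062]
-> [0.464, 0.0406, 0.022, -0.044] [-0.2764 -0.4545  1.0047  0.0003  0.0006 -0.0062]
```

Call:
{"fn": "play_rows", "kwargs": {
  "motion": [
    [-0.14,-0.23,0.2,0,0,0,100],
    [-0.276,-0.454,0.45,0,0,0,100],
    [-0.276,-0.454,0.7,0,0,0,100],
    [-0.276,-0.454,0.9,0,0,0,100],
    [-0.276,-0.454,0.99,0,0,0,100]
  ]
}}

```text
time: 3.68
ee_pos: [0.4614, 0.045, 0.0223]
eef_rot: [0.023, 1.0, -0.0, -0.002]
ft_force: [-0.7, 0.4, 1.9]
width: 0.0873
```

```bash
python3 go.py .464 .0406 .024 -.05; python3 -c "
from h import *
c=shot('scene','s2.png');cv2.imwrite('pics/s2c.png',cv2.resize(c['image'][140:330,210:410,::-1],(620,589),interpolation=cv2.INTER_CUBIC))"
```

```text
t 3.675 p [0.4614 0.045  0.0223] psi -0.046368602232578535 tilt [-0.003  -0.0009 -1.    ] F [-0.6572  0.4224  1.8665] M [ 0.0835  0.0121 -0.012 ] w 0.08726453960851095 q [-0.6259  0.2203  0.469   2.1008 -0.1312  0.8511  1.4448]
-> [0.464, 0.0406, 0.024, -0.05] [-0.014  -0.0215 -0.0087 -0.0007 -0.0019  0.0023]
```

View pics/s2c.png

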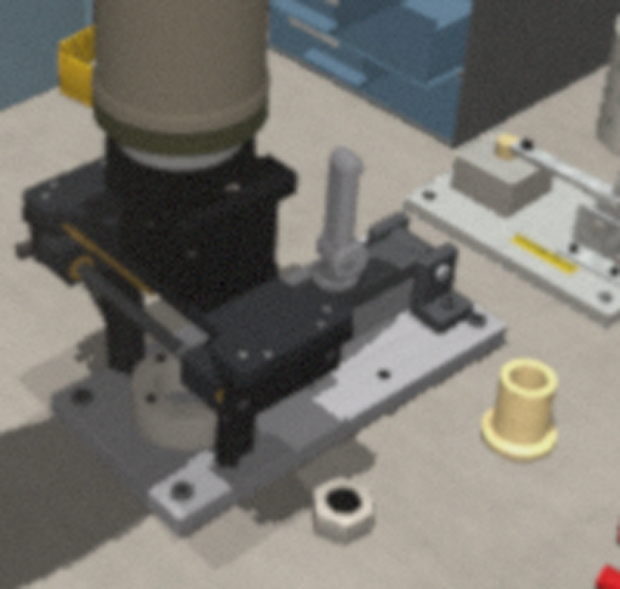

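Call:
{"fn": "play_rows", "kwargs": {
  "motion": [
    [-0.01,-0.015,0,0,0,0,100],
    [-0.01,-0.015,0,0,0,0,60],
    [-0.01,-0.015,0,0,0,0,60],
    [-0.01,-0.015,0,0,0,0,60],
    [-0.01,-0.015,0,0,0,0,60]
  ],
  "squeeze": 8
}}

```text
time: 4.35
ee_pos: [0.465, 0.0421, 0.025]
eef_rot: [0.023, 1.0, 0.0, 0.0]
ft_force: [-1.4, 2.2, 4.3]
width: 0.0613
```

```bash
python3 go.py .464 .0406 .024 -.05
```

```text
t 4.35 p [0.465  0.0421 0.025 ] psi -0.046482151301051246 tilt [ 0.0007  0.0007 -1.    ] F [-1.446   2.155   4.2695] M [ 0.3742  0.1701 -0.0283] w 0.06130010105609637 q [-0.62    0.2196  0.472   2.0945 -0.1325  0.8544  1.4537]
-> [0.464, 0.0406, 0.024, -0.05] [ 0.0047 -0.0079  0.0049  0.0005  0.0004  0.0022]
```

Call:
{"fn": "play_rows", "kwargs": {
  "motion": [
    [-0.035,-0.002,-0.005,0,0,0,60],
    [-0.07,-0.004,-0.005,0,0,0,60],
    [-0.105,-0.006,-0.005,0,0,0,60],
    [-0.14,-0.008,-0.005,0,0,0,60],
    [-0.165,-0.01,-0.005,0,0,0,60]
  ],
  "squeeze": 12
}}

```text
time: 4.97
ee_pos: [0.498, 0.038, 0.0254]
eef_rot: [0.023, 1.0, -0.0, -0.0]
ft_force: [0.4, 0.2, -3.9]
width: 0.0612
```

```bash
python3 go.py .502 .0386 .025 -.048;  python3 -c "
from h import *
c=shot('scene','s3.png');d=shot('top')
a=cv2.resize(c['image'][190:290,230:340,::-1],(396,360),interpolation=cv2.INTER_CUBIC);b=cv2.resize(d['image'][160:260,260:370,::-1],(396,360),interpolation=cv2.INTER_CUBIC)
cv2.imwrite('pics/s3c.png',np.hstack([a,b]))"
```

```text
t 4.975 p [0.498  0.038  0.0254] psi -0.04677032401725059 tilt [-0.0001 -0.0002 -1.    ] F [ 0.4179  0.2294 -3.9373] M [0.0298 0.0471 0.0506] w 0.06115213169240262 q [-0.5868  0.2897  0.4712  2.0135 -0.1695  0.8757  1.5006]
-> [0.502, 0.0386, 0.025, -0.048] [-0.0198  0.0037  0.0019 -0.0001 -0.0001  0.0008]
```

View pics/s3c.png

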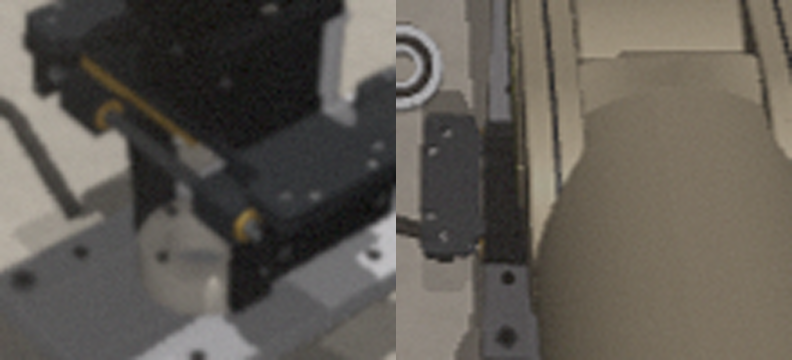

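Call:
{"fn": "play_rows", "kwargs": {
  "motion": [
    [0,0,0.004,0,0,0,60],
    [-0.01,0,0.006,0,0,0,60],
    [-0.02,0,0.006,0,0,0,60],
    [-0.02,0,0.006,0,0,0,60]
  ],
  "squeeze": 10
}}

```text
time: 5.58
ee_pos: [0.5008, 0.0381, 0.0247]
eef_rot: [0.023, 1.0, 0.0, -0.001]
ft_force: [-5.2, 0.1, 6.8]
width: 0.0614
```

```bash
python3 go.py .502 .0386 .025 -.048
```

```text
t 5.575 p [0.5008 0.0381 0.0247] psi -0.04678322174146667 tilt [-0.0015  0.0006 -1.    ] F [-5.2089  0.1029  6.7821] M [-0.0415  1.3351 -0.0185] w 0.06136387021864473 q [-0.583   0.2978  0.4701  2.0057 -0.1747  0.8778  1.5057]
-> [0.502, 0.0386, 0.025, -0.048] [-0.0057  0.0027 -0.0016  0.0003 -0.001   0.0008]
```

Call:
{"fn": "play_rows", "kwargs": {
  "motion": [
    [0,0,0,0,0,0,85],
    [0,0,0,0,0,0,85],
    [0,0,-0.15,0,0,0,85],
    [0,0,-0.25,0,0,0,85],
    [0.28,0,-0.25,0,0,0,0]
  ]
}}

```text
time: 6.2
ee_pos: [0.4487, 0.0406, 0.0762]
eef_rot: [0.024, 1.0, -0.0, 0.003]
ft_force: [-0.9, 0.8, -0.1]
width: 0.0693
```

Call:
{"fn": "play_rows", "kwargs": {
  "motion": [
    [0,0,0,0,0,0,0],
    [0,0,0,0,0,0,0]
  ]
}}

```text
time: 6.45
ee_pos: [0.4463, 0.0409, 0.0748]
eef_rot: [0.023, 1.0, 0.0, 0.001]
ft_force: [1.0, 0.1, 0.7]
width: 0.0517
```

```bash
python3 go.py .445 .0409 .027 -.046;  python3 -c "
from h import *
c=shot('scene','s3.png');d=shot('top')
for k in (c,d):
    g=eyes.regions_of(k,'die_ring');print([(round(x['p'],2),np.round(x['xy']),x['region'].sum()) for x in g])
a=cv2.resize(c['image'][190:290,230:340,::-1],(396,360),interpolation=cv2.INTER_CUBIC);b=cv2.resize(d['image'][160:260,260:370,::-1],(396,360),interpolation=cv2.INTER_CUBIC)
cv2.imwrite('pics/s4c.png',np.hstack([a,b]))"
```

```text
t 6.45 p [0.4463 0.0409 0.0748] psi -0.04640901660259305 tilt [ 0.0015  0.0009 -1.    ] F [0.9563 0.0745 0.7026] M [ 0.0261 -0.0356 -0.0086] w 0.05173245062957171 q [-0.6594  0.0847  0.4884  2.1033 -0.0491  0.9624  1.38  ]
-> [0.445, 0.0409, 0.027, -0.046] [ 0.0067 -0.0007  0.239   0.0006  0.0009 -0.0003]
[(0.78, array([165., 239.]), np.int64(1590)), (0.68, array([290., 266.]), np.int64(553))]
[(0.67, array([208., 278.]), np.int64(1056))]
```

View pics/s4c.png

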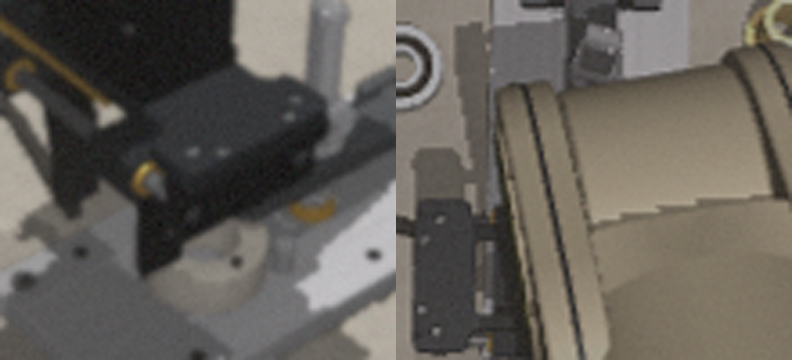

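Call:
{"fn": "play_rows", "kwargs": {
  "motion": [
    [0,0,0,0,0,0,0],
    [0.005,0,0.08,0,0,0,0],
    [0.005,0,0.16,0,0,0,0],
    [0.005,0,0.235,0,0,0,0],
    [0.005,0,0.235,0,0,0,0]
  ]
}}

```text
time: 7.28
ee_pos: [0.4439, 0.0403, 0.0264]
eef_rot: [0.023, 1.0, -0.001, -0.001]
ft_force: [-0.0, -0.2, -0.6]
width: 0.0003
```

Call:
{"fn": "play_rows", "kwargs": {
  "motion": [
    [-0.01,0,0,0,0,0,0],
    [-0.02,0,0,0,0,0,0],
    [-0.03,0,0,0,0,0,0]
  ]
}}

```text
time: 7.65
ee_pos: [0.4511, 0.0405, 0.0277]
eef_rot: [0.023, 1.0, 0.0, 0.0]
ft_force: [0.1, 0.2, 0.3]
width: 0.0004
```

```bash
python3 go.py .445 .0409 .027 -.046
```

```text
t 7.65 p [0.4511 0.0405 0.0277] psi -0.04674771608436882 tilt [ 0.0008  0.0004 -1.    ] F [0.1429 0.1875 0.2752] M [-0.0005 -0.0296  0.0206] w 0.0003945023856345614 q [-0.6389  0.1837  0.4838  2.127  -0.1134  0.8539  1.4365]
-> [0.445, 0.0409, 0.027, -0.046] [ 0.0306  0.0006  0.0036  0.0003  0.0005 -0.0005]
```

Free so far; keep creeping forward in 1–2 mm steps while watching the force.

Call:
{"fn": "play_rows", "kwargs": {
  "motion": [
    [-0.01,0,0,0,0,0,0],
    [-0.02,0,0,0,0,0,0],
    [-0.03,0,0,0,0,0,0]
  ]
}}

```text
time: 8.02
ee_pos: [0.4568, 0.0401, 0.0274]
eef_rot: [0.023, 1.0, 0.0, 0.0]
ft_force: [0.5, -0.1, -0.2]
width: 0.0003
```

Call:
{"fn": "play_rows", "kwargs": {
  "motion": [
    [-0.007,0,0,0,0,0,0],
    [-0.014,0,0,0,0,0,0]
  ]
}}

```text
time: 8.28
ee_pos: [0.4595, 0.04, 0.0273]
eef_rot: [0.023, 1.0, 0.0, -0.0]
ft_force: [0.7, -0.5, -0.2]
width: 0.0004
```

Call:
{"fn": "play_rows", "kwargs": {
  "motion": [
    [-0.007,0,0,0,0,0,0],
    [-0.01,0,0,0,0,0,0]
  ]
}}

```text
time: 8.52
ee_pos: [0.4609, 0.0399, 0.0272]
eef_rot: [0.023, 1.0, 0.0, -0.001]
ft_force: [-3.9, 0.1, 2.1]
width: 0.0008
```

Call:
{"fn": "play_rows", "kwargs": {
  "motion": [
    [-0.006,0,0,0,0,0,0],
    [-0.01,0,0,0,0,0,0]
  ]
}}

```text
time: 8.78
ee_pos: [0.4634, 0.0398, 0.0272]
eef_rot: [0.023, 1.0, 0.0, -0.0]
ft_force: [-4.6, 0.5, 0.7]
width: -0.0001
```

Call:
{"fn": "play_rows", "kwargs": {
  "motion": [
    [-0.005,0,0,0,0,0,0],
    [-0.005,0,0,0,0,0,0]
  ]
}}

```text
time: 9.02
ee_pos: [0.4636, 0.0398, 0.0271]
eef_rot: [0.023, 1.0, 0.0, -0.001]
ft_force: [-7.5, 0.5, 3.4]
width: 0.0011
```

Call:
{"fn": "play_rows", "kwargs": {
  "motion": [
    [-0.005,0,0,0,0,0,0],
    [-0.005,0,0,0,0,0,0]
  ]
}}

```text
time: 9.28
ee_pos: [0.4638, 0.0398, 0.027]
eef_rot: [0.023, 1.0, 0.0, -0.002]
ft_force: [-10.5, 0.0, 6.9]
width: 0.0004
```

```bash
python3 go.py .445 .0409 .027 -.046
```

```text
t 9.275 p [0.4638 0.0398 0.027 ] psi -0.04655616268843809 tilt [-0.0035  0.0002 -1.    ] F [-10.4882   0.0036   6.9421] M [ 0.2281  2.2581 -0.015 ] w 0.0004443573390794741 q [-0.6259  0.2168  0.4834  2.0935 -0.1329  0.8634  1.459 ]
-> [0.445, 0.0409, 0.027, -0.046] [ 0.0942  0.001   0.0004  0.     -0.0023 -0.0004]
```

Call:
{"fn": "play_rows", "kwargs": {
  "motion": [
    [0.05,0,0,0,0,0,0],
    [0.1,0,-0.2,0,0,0,0],
    [0.1,0,-0.45,0,0,-0.1,60],
    [0.1,0,-0.7,0,0,-0.2,60],
    [0.1,0,-0.9,0,0,-0.3,60]
  ]
}}

```text
time: 9.9
ee_pos: [0.446, 0.0405, 0.2097]
eef_rot: [-0.213, 0.977, 0.0, 0.002]
ft_force: [0.8, 0.1, -1.1]
width: 0.0227
```

```bash
python3 go.py .574 .0345 .21 1.27; python3 - <<'E'
from h import *
c=shot('scene','s5.png');d=shot('top','t5.png')
for k in (c,d):
    g=eyes.regions_of(k,'die_ring');print([(round(x['p'],2),np.round(x['xy']),x['region'].sum()) for x in g])
a=cv2.resize(c['image'][170:280,250:360,::-1],(396,396),interpolation=cv2.INTER_CUBIC);b=cv2.resize(d['image'][150:260,260:370,::-1],(396,396),interpolation=cv2.INTER_CUBIC)
cv2.imwrite('pics/s5c.png',np.hstack([a,b]))
E
```

```text
t 9.9 p [0.446  0.0405 0.2097] psi 0.4291288626719083 tilt [ 0.0032  0.0012 -1.    ] F [ 0.797   0.0976 -1.0999] M [0.1042 0.0227 0.0387] w 0.02268235218690224 q [-0.6883 -0.0893  0.4752  1.9455  0.0422  1.2724  1.7729]
-> [0.574, 0.0345, 0.21, 1.27] [-0.5697 -0.2935  0.0005 -0.0011  0.002  -0.5353]
[(0.79, array([287., 260.]), np.int64(913)), (0.72, array([168., 241.]), np.int64(1568))]
[(0.91, array([206., 279.]), np.int64(1043))]
```

View pics/s5c.png

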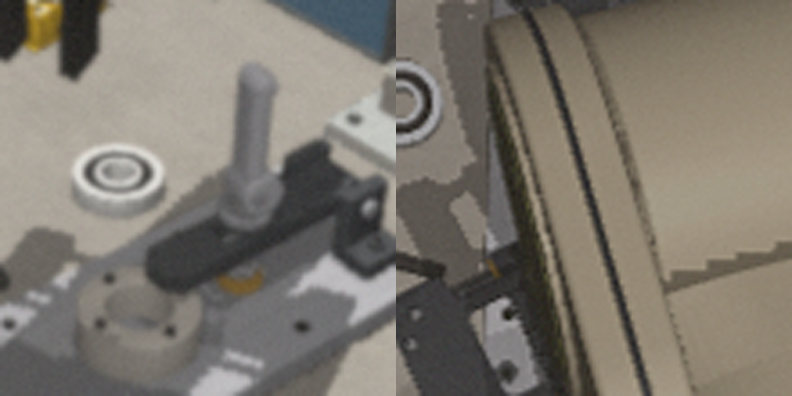

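Call:
{"fn": "play_rows", "kwargs": {
  "motion": [
    [-0.1,-0.05,0,0,0,0.11,60],
    [-0.2,-0.1,0,0,0,0.23,60],
    [-0.35,-0.17,0,0,0,0.34,60],
    [-0.5,-0.24,0,0,0,0.46,60],
    [-0.57,-0.294,0,0,0,0.57,60]
  ]
}}

```text
time: 10.72
ee_pos: [0.5742, 0.0339, 0.2053]
eef_rot: [0.237, 0.972, -0.001, -0.001]
ft_force: [-0.6, 0.0, -0.7]
width: 0.0523
```

Call:
{"fn": "play_rows", "kwargs": {
  "motion": [
    [0,0,0,0,0,0.11,60],
    [0,0,0,0,0,0.23,60],
    [0,0,0,0,0,0.34,60],
    [0,0,0,0,0,0.46,60],
    [0,0,0,0,0,0.57,60]
  ]
}}

```text
time: 11.35
ee_pos: [0.5729, 0.0336, 0.2057]
eef_rot: [0.634, 0.773, -0.001, -0.0]
ft_force: [0.3, 0.3, -0.1]
width: 0.0522
```

Call:
{"fn": "play_rows", "kwargs": {
  "motion": [
    [0,0,0,0,0,0.11,60],
    [0,0,0,0,0,0.23,60],
    [0,0,0,0,0,0.32,60],
    [0,0,0,0,0,0.32,60]
  ]
}}

```text
time: 11.85
ee_pos: [0.573, 0.0338, 0.206]
eef_rot: [0.804, 0.594, -0.001, -0.0]
ft_force: [-0.6, -0.2, -0.2]
width: 0.0526
```

```bash
python3 go.py .574 .0345 .21 -1.87 .574 .0345 .103 -1.87; python3 - <<'E'
from h import *
q=np.load('q.npy')
c=shot('scene','s6.png');d=shot('top','t6.png')
print(atz(c,(250+143/3.6,170+300/3.6),.04),'seat',q)
a=cv2.resize(c['image'][150:260,260:370,::-1],(396,396),interpolation=cv2.INTER_CUBIC);b=cv2.resize(d['image'][130:240,260:370,::-1],(396,396),interpolation=cv2.INTER_CUBIC)
cv2.imwrite('pics/s6c.png',np.hstack([a,b]))
E
```

```text
t 11.85 p [0.573  0.0338 0.206 ] psi -1.8693425218116988 tilt [-0.0015 -0.001  -1.    ] F [-0.6019 -0.2217 -0.1917] M [-0.0984  0.034  -0.0406] w 0.05256485225855535 q [-0.7841  0.2776  0.7763  1.6576 -0.2001  1.2905 -0.2695]
-> [0.574, 0.0345, 0.21, -1.87] [ 0.0048  0.0038 -0.0201 -0.0007  0.0009  0.0004]
-> [0.574, 0.0345, 0.103, -1.87] [ 0.0056  0.0044  0.5149 -0.0007  0.0009  0.0004]
[0.50764293 0.03751728 0.04      ] seat [ 0.50401609  0.03679716 -0.04360096]
```

Call:
{"fn": "play_rows", "kwargs": {
  "motion": [
    [0.005,0.004,0.13,0,0,0,50],
    [0.005,0.004,0.27,0,0,0,40],
    [0.005,0.004,0.4,0,0,0,30],
    [0.005,0.004,0.515,0,0,0,25],
    [0.005,0.004,0.515,0,0,0,22]
  ]
}}

```text
time: 12.58
ee_pos: [0.5733, 0.0345, 0.1027]
eef_rot: [0.804, 0.595, -0.002, -0.001]
ft_force: [-0.4, -0.2, -0.4]
width: 0.0208
```

```bash
python3 go.py .574 .0345 .103 -1.87; python3 - <<'E'
from h import *
c=shot('scene','s6.png');d=shot('top','t6.png')
a=cv2.resize(c['image'][150:260,260:370,::-1],(396,396),interpolation=cv2.INTER_CUBIC);b=cv2.resize(d['image'][130:240,260:370,::-1],(396,396),interpolation=cv2.INTER_CUBIC)
cv2.imwrite('pics/s6c.png',np.hstack([a,b]))
E
```

```text
t 12.575 p [0.5733 0.0345 0.1027] psi -1.8672995704804392 tilt [-0.0032 -0.001  -1.    ] F [-0.3603 -0.2118 -0.4006] M [-0.081   0.0936  0.0039] w 0.02084229140857431 q [-0.7386  0.3875  0.7336  1.7708 -0.2873  1.097  -0.2048]
-> [0.574, 0.0345, 0.103, -1.87] [ 0.0011  0.0031 -0.0016 -0.0017  0.0012  0.0017]
```

View pics/s6c.png

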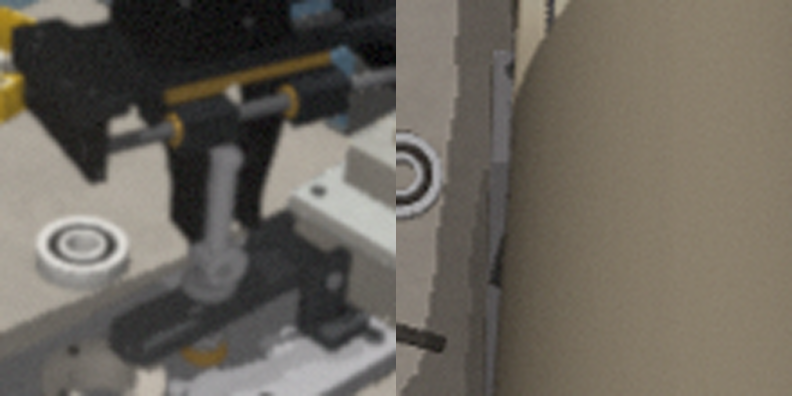

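```bash
python3 - <<'E'
from h import *
c=shot('scene');y=np.array([.956,-.293,0]);x=np.array([-.293,-.956,0])
p=np.array([.5733,.0345,.0])
P=[]
for z in(.105,.135):
  for k in(-.0104,0,.0104):
    for e in (-.0095,.0095): P.append(p+[0,0,z]+k*y+e*x)
Q=(proj(c,P)-[260,150])*3.6
for a,b in zip(P,Q): print(np.round(a,4),np.round(b))
print('lever axis',(proj(c,[[.5733,.0345,.08],[.5733,.0345,.149]])-[260,150])*3.6)
E
```

```text
[0.5661 0.0466 0.105 ] [185. 211.]
[0.5606 0.0285 0.105 ] [204. 232.]
[0.5761 0.0436 0.105 ] [204. 206.]
[0.5705 0.0254 0.105 ] [223. 227.]
[0.586  0.0405 0.105 ] [222. 201.]
[0.5805 0.0224 0.105 ] [241. 222.]
[0.5661 0.0466 0.135 ] [189. 161.]
[0.5606 0.0285 0.135 ] [208. 181.]
[0.5761 0.0436 0.135 ] [208. 156.]
[0.5705 0.0254 0.135 ] [227. 176.]
[0.586  0.0405 0.135 ] [226. 151.]
[0.5805 0.0224 0.135 ] [246. 171.]
lever axis [[209.68849582 256.99079558]
 [219.3437598  141.61364972]]
```

Call:
{"fn": "play_rows", "kwargs": {
  "motion": [
    [0,0,0,0,0,0,17],
    [0,0,0,0,0,0,13],
    [0,0,0,0,0,0,8],
    [0,0,0,0,0,0,8],
    [0,0,0,0,0,0,8]
  ],
  "squeeze": 14
}}

```text
time: 13.35
ee_pos: [0.5753, 0.0348, 0.1051]
eef_rot: [0.804, 0.594, 0.001, 0.0]
ft_force: [0.7, -0.5, 6.2]
width: 0.0135
```

```bash
python3 go.py .574 .0345 .103 -1.87
```

```text
t 13.35 p [0.5753 0.0348 0.1051] psi -1.8687426496797197 tilt [ 0.0015  0.0005 -1.    ] F [ 0.6891 -0.456   6.2364] M [-0.093   0.0465  0.1213] w 0.013511188923987923 q [-0.7394  0.3852  0.735   1.7679 -0.2875  1.0972 -0.2064]
-> [0.574, 0.0345, 0.103, -1.87] [-0.0032 -0.0056  0.0105  0.0008 -0.0006  0.0008]
```

```bash
cat > m.py <<'E'
from h import *
np.set_printoptions(precision=3,suppress=True)
o=[]
for i in range(3):
    if i: eyes.camera('scene')
    s=r.read_state();R=Ro.from_quat(s['eef_rot']).as_matrix();o.append(np.r_[s['ft_force'],s['torque'],s['ee_pos'],np.arctan2(-R[0,1],R[1,1]),s['width']])
o=np.array(o);m=o.mean(0)
print('t',s['time'],'F',m[:3],'M',m[3:6],'p',np.round(m[6:9],4),'psi %.3f w %.4f'%(m[9],m[10]),'Mz',o[:,5])
E
python3 m.py
```

```text
t 13.45 F [ 0.752 -0.518  6.636] M [-0.11   0.046  0.101] p [0.575 0.035 0.105] psi -1.869 w 0.0135 Mz [0.121 0.095 0.088]
```

Call:
{"fn": "play_rows", "kwargs": {
  "motion": [
    [0,0,0,0,0,0.032,8],
    [0,0,0,0,0,0.064,8],
    [0,0,0,0,0,0.064,8]
  ]
}}

```text
time: 13.82
ee_pos: [0.5751, 0.0347, 0.105]
eef_rot: [0.833, 0.553, 0.001, 0.0]
ft_force: [0.4, 0.3, 6.5]
width: 0.0134
```

```bash
python3 m.py
```

```text
t 13.925 F [0.483 0.207 6.27 ] M [-0.078  0.173  0.085] p [0.575 0.035 0.105] psi -1.970 w 0.0134 Mz [0.088 0.079 0.088]
```

Call:
{"fn": "play_rows", "kwargs": {
  "motion": [
    [0,0,0,0,0,0.032,8],
    [0,0,0,0,0,0.064,8],
    [0,0,0,0,0,0.064,8]
  ]
}}

```text
time: 14.3
ee_pos: [0.575, 0.0347, 0.105]
eef_rot: [0.86, 0.51, 0.0, 0.0]
ft_force: [-0.3, -0.1, 7.2]
width: 0.0136
```

```bash
python3 m.py
```

```text
t 14.4 F [-0.119 -0.261  6.153] M [-0.064  0.199  0.076] p [0.575 0.035 0.105] psi -2.070 w 0.0135 Mz [0.091 0.079 0.057]
```

Call:
{"fn": "play_rows", "kwargs": {
  "motion": [
    [0,0,0,0,0,0.032,8],
    [0,0,0,0,0,0.064,8],
    [0,0,0,0,0,0.064,8]
  ]
}}

```text
time: 14.78
ee_pos: [0.5749, 0.0348, 0.1049]
eef_rot: [0.885, 0.466, 0.0, 0.0]
ft_force: [0.0, 0.1, 5.8]
width: 0.0134
```

```bash
python3 m.py
```

```text
t 14.875 F [-0.282  0.417  5.471] M [-0.044  0.247  0.107] p [0.575 0.035 0.105] psi -2.171 w 0.0134 Mz [0.128 0.116 0.076]
```

Call:
{"fn": "play_rows", "kwargs": {
  "motion": [
    [0,0,0,0,0,0.032,8],
    [0,0,0,0,0,0.064,8],
    [0,0,0,0,0,0.064,8]
  ]
}}

```text
time: 15.25
ee_pos: [0.5748, 0.0349, 0.1048]
eef_rot: [0.907, 0.421, 0.0, -0.0]
ft_force: [-0.5, 0.1, 5.1]
width: 0.0133
```

```bash
python3 m.py
```

```text
t 15.35 F [-0.436  0.092  5.028] M [-0.001  0.314  0.103] p [0.575 0.035 0.105] psi -2.271 w 0.0135 Mz [0.106 0.052 0.15 ]
```

Call:
{"fn": "play_rows", "kwargs": {
  "motion": [
    [0,0,0,0,0,0.032,8],
    [0,0,0,0,0,0.064,8],
    [0,0,0,0,0,0.064,8]
  ]
}}

```text
time: 15.72
ee_pos: [0.5748, 0.0349, 0.1048]
eef_rot: [0.927, 0.375, 0.0, -0.0]
ft_force: [0.2, -0.2, 5.7]
width: 0.0136
```

```bash
python3 m.py
```

```text
t 15.825 F [-0.449 -0.151  5.29 ] M [0.05  0.383 0.064] p [0.575 0.035 0.105] psi -2.372 w 0.0136 Mz [0.088 0.028 0.077]
```

Call:
{"fn": "play_rows", "kwargs": {
  "motion": [
    [0,0,0,0,0,0.032,8],
    [0,0,0,0,0,0.064,8],
    [0,0,0,0,0,0.064,8]
  ]
}}

```text
time: 16.2
ee_pos: [0.5746, 0.035, 0.1047]
eef_rot: [0.945, 0.328, 0.0, -0.0]
ft_force: [-0.9, 0.4, 5.9]
width: 0.014
```

```bash
python3 m.py
```

```text
t 16.3 F [-0.51   0.534  5.229] M [0.135 0.425 0.071] p [0.575 0.035 0.105] psi -2.472 w 0.0140 Mz [0.093 0.057 0.063]
```

Call:
{"fn": "play_rows", "kwargs": {
  "motion": [
    [0,0,0,0,0,0.032,8],
    [0,0,0,0,0,0.064,8],
    [0,0,0,0,0,0.064,8]
  ]
}}

```text
time: 16.68
ee_pos: [0.5746, 0.0351, 0.1046]
eef_rot: [0.96, 0.281, 0.0, -0.0]
ft_force: [-1.3, 0.8, 4.9]
width: 0.0135
```

```bash
python3 m.py; python3 - <<'E'
from h import *
c=shot('scene','s7.png');d=shot('top','t7.png')
a=cv2.resize(c['image'][150:260,260:370,::-1],(396,396),interpolation=cv2.INTER_CUBIC);b=cv2.resize(cv2.imread('pics/s6.png')[150:260,260:370],(396,396),interpolation=cv2.INTER_CUBIC)
cv2.imwrite('pics/s7c.png',np.hstack([a,b]))
E
```

```text
t 16.775 F [-1.289  0.523  5.261] M [0.209 0.485 0.12 ] p [0.575 0.035 0.105] psi -2.573 w 0.0136 Mz [0.133 0.07  0.155]
```

View pics/s7c.png

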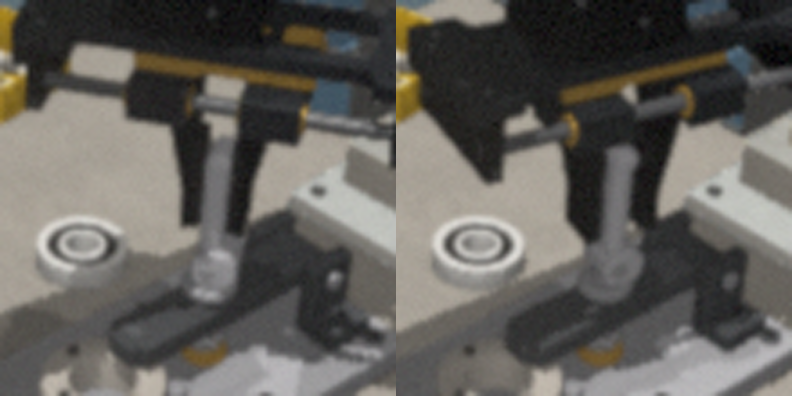

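```bash
cat > m2.py <<'E'
from h import *
import glob
np.set_printoptions(precision=3,suppress=True)
o=[];I=0;N=8
for i in range(N):
    I=I+eyes.camera('scene')['image'].astype(np.float32)
    s=r.read_state();R=Ro.from_quat(s['eef_rot']).as_matrix();o.append(np.r_[s['ft_force'],s['torque'],s['ee_pos'],np.arctan2(-R[0,1],R[1,1]),s['width']])
o=np.array(o);m=o.mean(0);I=(I/N).mean(2)
k=len(glob.glob('avg_*.npy'));np.save(f'avg_{k:02d}.npy',I)
def ecc(A,B,c0,c1,r0,r1):
    g=lambda M:cv2.resize(M[r0:r1,c0:c1],None,fx=4,fy=4,interpolation=cv2.INTER_CUBIC)
    w=np.eye(2,3,dtype=np.float32)
    try: cc,w=cv2.findTransformECC(g(A),g(B),w,cv2.MOTION_TRANSLATION,(3,200,1e-6),None,1); return np.round(w[:,2]/4,2),round(cc,3)
    except cv2.error: return None
A=np.load('avg_00.npy')
print('t %.2f'%s['time'],'F',m[:3],'M',m[3:6],'+-%.3f'%(o[:,5].std()/N**.5),'psi %.3f w %.4f'%(m[9],m[10]),'nose',ecc(A,I,288,310,234,256),'bolt',ecc(A,I,308,328,220,236),'ref',ecc(A,I,345,370,215,250))
E
python3 m2.py
```

```text
t 17.27 F [-1.386  0.965  5.436] M [0.232 0.479 0.089] +-0.006 psi -2.572 w 0.0134 nose (array([ 0., -0.], dtype=float32), 1.0) bolt (array([0., 0.], dtype=float32), 1.0) ref (array([ 0., -0.], dtype=float32), 1.0)
```

Call:
{"fn": "play_rows", "kwargs": {
  "motion": [
    [0,0,0,0,0,0.032,8],
    [0,0,0,0,0,0.064,8]
  ]
}}

```text
time: 17.52
ee_pos: [0.5744, 0.0352, 0.1046]
eef_rot: [0.973, 0.232, -0.0, -0.0]
ft_force: [-1.7, 1.1, 4.9]
width: 0.0137
```

```bash
python3 m2.py
```

```text
t 17.93 F [-1.237  1.185  5.336] M [0.292 0.538 0.122] +-0.004 psi -2.673 w 0.0137 nose (array([-0.07, -0.06], dtype=float32), 0.985) bolt (array([-0.49, -0.06], dtype=float32), 0.978) ref (array([-0.2 , -0.05], dtype=float32), 0.946)
```

Call:
{"fn": "play_rows", "kwargs": {
  "motion": [
    [0,0,0,0,0,0.032,8],
    [0,0,0,0,0,0.064,8]
  ]
}}

```text
time: 18.18
ee_pos: [0.5744, 0.0353, 0.1045]
eef_rot: [0.983, 0.182, -0.0, -0.001]
ft_force: [-2.0, 1.2, 5.2]
width: 0.0138
```

```bash
python3 m2.py; python3 - <<'E'
from h import *
A=cv2.imread('pics/s6.png').astype(np.float32).mean(2)
for n in('avg_00','avg_02'):
    B=np.load(n+'.npy')
    for b in [(288,310,234,256),(288,300,234,256),(345,370,215,250)]:
        g=lambda M:cv2.resize(M[b[2]:b[3],b[0]:b[1]],None,fx=4,fy=4,interpolation=cv2.INTER_CUBIC)
        try: cc,w=cv2.findTransformECC(g(A),g(B),np.eye(2,3,dtype=np.float32),cv2.MOTION_TRANSLATION,(3,200,1e-6),None,1);print(n,b,w[:,2]/4,cc)
        except cv2.error: print('fail')
E
```

```text
t 18.57 F [-1.665  1.437  5.122] M [0.359 0.594 0.117] +-0.008 psi -2.774 w 0.0137 nose (array([-0.04, -0.08], dtype=float32), 0.971) bolt (array([-0.85, -0.1 ], dtype=float32), 0.946) ref (array([-0.02, -0.63], dtype=float32), 0.937)
avg_00 (288, 310, 234, 256) [-0.20657815  0.41394052] 0.9122552201755663
avg_00 (288, 300, 234, 256) [-0.0844342   0.37060255] 0.8466878092228122
avg_00 (345, 370, 215, 250) [-0.17157674  0.41061988] 0.8732855784909501
avg_02 (288, 310, 234, 256) [-0.08993884  0.4892882 ] 0.8811028438632132
avg_02 (288, 300, 234, 256) [0.00801333 0.4015473 ] 0.8695223798943
avg_02 (345, 370, 215, 250) [-0.40038627 -0.14252631] 0.8558622724276588
```

Call:
{"fn": "play_rows", "kwargs": {
  "motion": [
    [0,0,0,0,0,0.032,8],
    [0,0,0,0,0,0.064,8]
  ]
}}

```text
time: 18.82
ee_pos: [0.5744, 0.0354, 0.1045]
eef_rot: [0.991, 0.133, -0.0, -0.001]
ft_force: [-2.5, 1.6, 5.2]
width: 0.0135
```

```bash
python3 m2.py
```

```text
t 19.23 F [-1.714  1.789  5.186] M [0.501 0.625 0.138] +-0.014 psi -2.874 w 0.0135 nose (array([ 0.04, -0.04], dtype=float32), 0.949) bolt (array([-1.16, -0.12], dtype=float32), 0.919) ref (array([-0.08, -0.46], dtype=float32), 0.923)
```

Call:
{"fn": "play_rows", "kwargs": {
  "motion": [
    [0,0,0,0,0,0.032,8],
    [0,0,0,0,0,0.064,8]
  ]
}}

```text
time: 19.48
ee_pos: [0.5743, 0.0355, 0.1044]
eef_rot: [0.997, 0.083, -0.0, -0.001]
ft_force: [-2.8, 2.1, 5.1]
width: 0.0137
```

```bash
python3 m2.py
```

```text
t 19.88 F [-2.107  1.808  4.977] M [0.55  0.678 0.142] +-0.012 psi -2.975 w 0.0137 nose (array([0.18, 0.02], dtype=float32), 0.929) bolt (array([-1.67, -0.31], dtype=float32), 0.916) ref (array([ 0.21, -0.71], dtype=float32), 0.893)
```

Call:
{"fn": "play_rows", "kwargs": {
  "motion": [
    [0,0,0,0,0,0.032,8],
    [0,0,0,0,0,0.064,8],
    [0,0,0,0,0,0.095,8],
    [0,0,0,0,0,0.115,8]
  ]
}}

```text
time: 20.38
ee_pos: [0.5743, 0.0357, 0.1044]
eef_rot: [1.0, -0.007, -0.0, -0.001]
ft_force: [-1.8, 3.4, 5.4]
width: 0.0136
```

```bash
python3 m2.py
```

```text
t 20.77 F [-2.728  2.478  5.151] M [0.748 0.748 0.208] +-0.012 psi 3.128 w 0.0137 nose (array([0.3 , 0.09], dtype=float32), 0.888) bolt (array([-2.06, -0.25], dtype=float32), 0.817) ref (array([ 0.15, -0.79], dtype=float32), 0.865)
```

Call:
{"fn": "play_rows", "kwargs": {
  "motion": [
    [0,0,0,0,0,0.032,8],
    [0,0,0,0,0,0.064,8],
    [0,0,0,0,0,0.095,8],
    [0,0,0,0,0,0.115,8]
  ]
}}

```text
time: 21.28
ee_pos: [0.5742, 0.0359, 0.1043]
eef_rot: [0.995, -0.097, -0.001, -0.001]
ft_force: [-3.0, 2.9, 4.6]
width: 0.0138
```

```bash
python3 m2.py; python3 go.py
```

```text
t 21.68 F [-2.756  4.548  4.912] M [1.077 0.834 0.203] +-0.013 psi 2.948 w 0.0136 nose (array([0.34, 0.12], dtype=float32), 0.865) bolt (array([-0.78,  0.22], dtype=float32), 0.751) ref (array([ 0.05, -0.72], dtype=float32), 0.847)
t 21.675 p [0.5743 0.0358 0.1043] psi 2.9481546470667697 tilt [-0.0008  0.0015 -1.    ] F [-2.8124  5.4601  4.8296] M [1.1822 0.8973 0.2384] w 0.013602559397557707 q [-0.9566  0.5067  1.0483  1.7776 -0.4823  1.1422 -1.5178]
```

Call:
{"fn": "play_rows", "kwargs": {
  "motion": [
    [-0.003,-0.003,0,0,0,0,8],
    [-0.006,-0.0065,0,0,0,0,8],
    [-0.006,-0.0065,0,0,0,0,8]
  ]
}}

```text
time: 22.05
ee_pos: [0.5739, 0.0361, 0.1044]
eef_rot: [0.995, -0.097, 0.0, 0.0]
ft_force: [-0.2, 1.4, 1.8]
width: 0.0134
```

```bash
python3 m2.py; python3 - <<'E'
from h import *
c=shot('scene','s8.png')
a=cv2.resize(c['image'][160:250,270:360,::-1],(396,396),interpolation=cv2.INTER_CUBIC);b=cv2.resize(cv2.imread('pics/s7.png')[160:250,270:360],(396,396),interpolation=cv2.INTER_CUBIC)
cv2.imwrite('pics/s8c.png',np.hstack([a,b]))
E
```

```text
t 22.45 F [1.49  2.011 1.436] M [ 0.468 -0.144  0.168] +-0.007 psi 2.947 w 0.0136 nose (array([0.33, 0.11], dtype=float32), 0.874) bolt (array([-0.57,  0.31], dtype=float32), 0.755) ref (array([ 0.08, -0.76], dtype=float32), 0.845)
```

View pics/s8c.png

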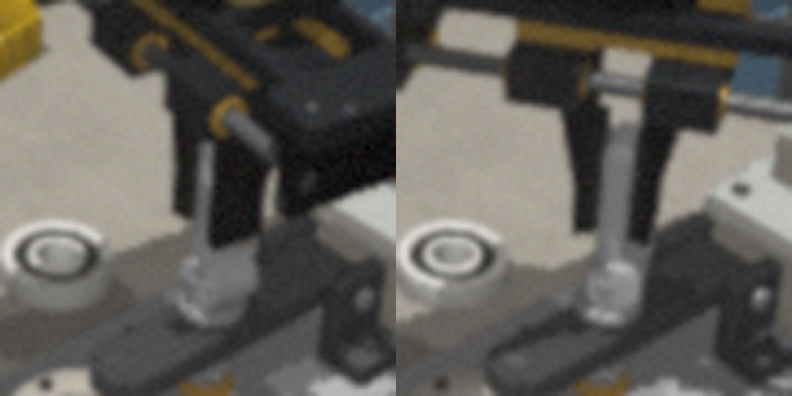

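Call:
{"fn": "play_rows", "kwargs": {
  "motion": [
    [0,0,0,0,0,0,22],
    [0,0,0,0,0,0,22],
    [0,0,0,0,0,0,22]
  ]
}}

```text
time: 22.88
ee_pos: [0.5734, 0.036, 0.1041]
eef_rot: [0.995, -0.097, -0.0, 0.0]
ft_force: [0.9, 0.1, 0.1]
width: 0.0187
```

```bash
python3 m.py
```

```text
t 22.975 F [ 0.301 -0.048 -0.108] M [-0.024  0.185  0.026] p [0.573 0.036 0.104] psi 2.947 w 0.0188 Mz [0.    0.032 0.045]
```

Call:
{"fn": "play_rows", "kwargs": {
  "motion": [
    [0,0.01,0,0,0,0,22],
    [0,0.02,0,0,0,0,22],
    [0,0.02,0,0,0,0,22]
  ]
}}

```text
time: 23.35
ee_pos: [0.573, 0.0327, 0.1044]
eef_rot: [0.995, -0.097, 0.0, -0.0]
ft_force: [0.0, 2.7, -0.5]
width: 0.0194
```

Call:
{"fn": "play_rows", "kwargs": {
  "motion": [
    [0,0.005,0,0,0,0,22],
    [0,0.005,0,0,0,0,22]
  ]
}}

```text
time: 23.6
ee_pos: [0.5729, 0.032, 0.1044]
eef_rot: [0.995, -0.097, 0.0, -0.0]
ft_force: [0.6, 6.1, 1.9]
width: 0.0195
```

Call:
{"fn": "play_rows", "kwargs": {
  "motion": [
    [0,0.005,0,0,0,0,22],
    [0,0.005,0,0,0,0,22]
  ]
}}

```text
time: 23.85
ee_pos: [0.5728, 0.0313, 0.1045]
eef_rot: [0.995, -0.097, 0.0, -0.001]
ft_force: [-0.1, 6.0, 2.8]
width: 0.0195
```

```bash
python3 m.py
```

```text
t 23.95 F [0.188 5.98  2.238] M [1.349 0.024 0.049] p [0.573 0.031 0.104] psi 2.948 w 0.0195 Mz [0.035 0.047 0.067]
```

Call:
{"fn": "play_rows", "kwargs": {
  "motion": [
    [0,0.005,0,0,0,0,22],
    [0,0.005,0,0,0,0,22]
  ]
}}

```text
time: 24.2
ee_pos: [0.5727, 0.0307, 0.1046]
eef_rot: [0.995, -0.096, 0.0, -0.001]
ft_force: [1.9, 7.3, 3.1]
width: 0.0194
```

Call:
{"fn": "play_rows", "kwargs": {
  "motion": [
    [0,0.005,0,0,0,0,22],
    [0,0.005,0,0,0,0,22]
  ]
}}

```text
time: 24.45
ee_pos: [0.5727, 0.0302, 0.1047]
eef_rot: [0.995, -0.096, 0.0, -0.001]
ft_force: [1.4, 8.6, 2.2]
width: 0.0187
```

```bash
python3 m.py
```

```text
t 24.55 F [0.975 8.494 2.794] M [ 1.957 -0.068  0.077] p [0.573 0.03  0.105] psi 2.949 w 0.0191 Mz [0.081 0.075 0.074]
```

Call:
{"fn": "play_rows", "kwargs": {
  "motion": [
    [0,-0.025,0,0,0,0,22],
    [0,-0.025,-0.1,0,0,0,22],
    [0,-0.025,-0.3,0,0,0,22],
    [0,-0.025,-0.4,0,0,0,22],
    [0,-0.025,-0.4,0,0,-0.1,0]
  ]
}}

```text
time: 25.18
ee_pos: [0.5739, 0.0327, 0.1863]
eef_rot: [1.0, -0.018, 0.001, -0.0]
ft_force: [-0.1, -0.2, -0.6]
width: 0.0148
```

Call:
{"fn": "play_rows", "kwargs": {
  "motion": [
    [0,0,0,0,0,-0.11,0],
    [0,0,0,0,0,-0.22,0],
    [0,0,0,0,0,-0.33,0],
    [0,0,0,0,0,-0.44,0],
    [0,0,0,0,0,-0.55,0]
  ],
  "squeeze": 20
}}

```text
time: 25.8
ee_pos: [0.5729, 0.0327, 0.1847]
eef_rot: [0.915, 0.404, -0.0, 0.0]
ft_force: [-0.2, -0.3, -0.4]
width: 0.0006
```

```bash
python3 go.py .5774 .0615 .18 -1.71; python3 - <<'E'
from h import *
c=shot('scene','s9.png')
a=cv2.resize(c['image'][150:250,270:370,::-1],(400,400),interpolation=cv2.INTER_CUBIC);b=cv2.resize(cv2.imread('pics/s1.png')[150:250,270:370],(400,400),interpolation=cv2.INTER_CUBIC)
cv2.imwrite('pics/s9c.png',np.hstack([a,b]))
E
```

```text
t 25.8 p [0.5729 0.0327 0.1847] psi -2.309955744105805 tilt [-0.     -0.0003 -1.    ] F [-0.2493 -0.2662 -0.4219] M [-0.121   0.1151  0.0045] w 0.0006458321702762554 q [-0.8763  0.3276  0.9056  1.6912 -0.2693  1.2546 -0.6509]
-> [0.5774, 0.0615, 0.18, -1.71] [ 0.1216 -0.0807  0.0232  0.0001  0.0002 -0.3819]
```

View pics/s9c.png

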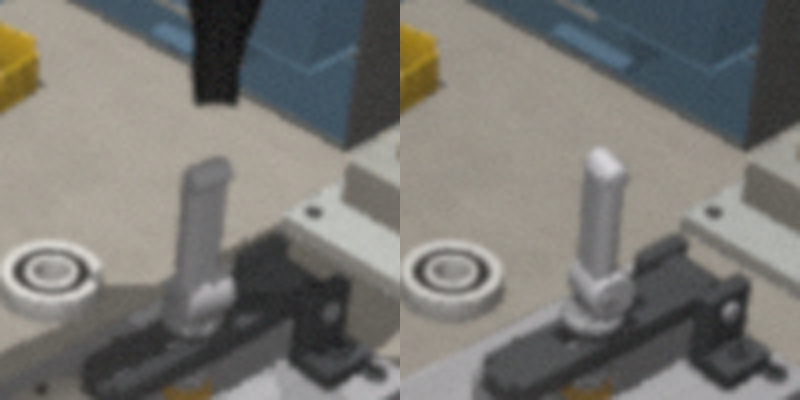

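Call:
{"fn": "play_rows", "kwargs": {
  "motion": [
    [0.04,-0.03,0,0,0,-0.1,0],
    [0.08,-0.06,0,0,0,-0.2,0],
    [0.12,-0.081,0.02,0,0,-0.3,0],
    [0.122,-0.081,0.023,0,0,-0.382,0],
    [0.122,-0.081,0.023,0,0,-0.382,0]
  ]
}}

```text
time: 26.48
ee_pos: [0.5777, 0.0617, 0.1799]
eef_rot: [0.757, 0.653, -0.0, 0.0]
ft_force: [0.4, -0.3, 0.9]
width: 0.0
```

```bash
python3 go.py; cat > path.py <<'E'
# rows for fold path: d,z tool displacement relative to now; -tool x = d
import sys
from h import *
np.set_printoptions(precision=3,suppress=True)
s=r.read_state();R=Ro.from_quat(s['eef_rot']);p=np.array(s['ee_pos'])
piv=np.array([.5738,.0358,.079]);g=-1.71;d=np.array([np.cos(g),np.sin(g),0]);z=np.array([0,0,1.])
S=.047;w=.0095
for a in map(float,sys.argv[1:]):
    T=piv+S*(np.sin(a)*d+np.cos(a)*z)+.006*(-np.cos(a)*d+np.sin(a)*z)-w*d
    print(a,T,R.inv().apply(T-p)/.2)
E
python3 path.py -.15 0 .15 .3 .45 .6 .75 .9 1.05 1.2 1.35 1.5 1.57
```

```text
t 26.475 p [0.5777 0.0617 0.1799] psi -1.7184060982126206 tilt [-0.0001 -0.0002 -1.    ] F [ 0.4414 -0.2763  0.8746] M [-0.172   0.0993  0.0511] w 2.2781213891386086e-05 q [-0.8221  0.3201  0.7788  1.6748 -0.2354  1.2437 -0.14  ]
-0.15 [0.577 0.058 0.125] [-0.019 -0.001  0.277]
0.0 [0.576 0.051 0.126] [-0.054 -0.001  0.269]
0.15 [0.575 0.044 0.126] [-0.089 -0.     0.268]
0.3 [0.574 0.037 0.126] [-0.124 -0.     0.271]
0.45 [0.573 0.03  0.124] [-0.159  0.     0.28 ]
0.6 [0.572 0.024 0.121] [-0.191  0.001  0.294]
0.75 [0.571 0.018 0.117] [-0.222  0.001  0.312]
0.9 [0.571 0.012 0.113] [-0.249  0.001  0.335]
1.05 [0.57  0.008 0.108] [-0.272  0.001  0.362]
1.2 [0.569 0.004 0.102] [-0.292  0.001  0.391]
1.35 [0.569 0.001 0.095] [-0.306  0.002  0.424]
1.5 [ 0.569 -0.001  0.088] [-0.316  0.002  0.458]
1.57 [ 0.569 -0.001  0.085] [-0.318  0.002  0.474]
```

Call:
{"fn": "play_rows", "kwargs": {
  "motion": [
    [0,0,0.14,0,0,0,0],
    [0,0,0.27,0,0,0,0],
    [-0.05,0,0.27,0,0,0,0],
    [-0.09,0,0.268,0,0,0,0],
    [-0.107,0,0.268,0,0,0,0]
  ]
}}

```text
time: 27.1
ee_pos: [0.5751, 0.0406, 0.1273]
eef_rot: [0.757, 0.654, 0.001, 0.0]
ft_force: [-0.1, 3.9, -0.9]
width: 0.0008
```

```bash
python3 m.py
```

```text
t 27.2 F [-0.308  2.909  0.2  ] M [ 0.518  0.17  -0.029] p [0.575 0.041 0.127] psi -1.716 w 0.0007 Mz [-0.002 -0.018 -0.066]
```

Call:
{"fn": "play_rows", "kwargs": {
  "motion": [
    [-0.009,0,0.001,0,0,0,0],
    [-0.017,0,0.003,0,0,0,0],
    [-0.017,0,0.003,0,0,0,0]
  ]
}}

```text
time: 27.58
ee_pos: [0.5745, 0.0375, 0.1258]
eef_rot: [0.756, 0.654, 0.0, 0.0]
ft_force: [0.3, 2.5, 3.5]
width: 0.0002
```

```bash
python3 m.py; python3 path.py .3 .45 .6 .75
```

```text
t 27.675 F [0.523 2.737 3.537] M [ 0.433 -0.081  0.033] p [0.574 0.038 0.126] psi -1.715 w 0.0004 Mz [0.016 0.056 0.026]
0.3 [0.574 0.037 0.126] [-0.003 -0.002  0.   ]
0.45 [0.573 0.03  0.124] [-0.037 -0.002  0.009]
0.6 [0.572 0.024 0.121] [-0.07  -0.001  0.023]
0.75 [0.571 0.018 0.117] [-0.1   -0.001  0.041]
```

Call:
{"fn": "play_rows", "kwargs": {
  "motion": [
    [-0.018,0,0.004,0,0,0,0],
    [-0.035,0,0.009,0,0,0,0],
    [-0.052,0,0.016,0,0,0,0],
    [-0.067,0,0.023,0,0,0,0]
  ]
}}

```text
time: 28.18
ee_pos: [0.572, 0.0242, 0.1207]
eef_rot: [0.756, 0.654, -0.0, -0.0]
ft_force: [0.5, 4.4, 3.8]
width: 0.0004
```

```bash
python3 m.py
```

```text
t 28.275 F [0.607 3.963 2.944] M [ 0.815 -0.116  0.002] p [0.572 0.024 0.121] psi -1.715 w 0.0005 Mz [-0.024  0.025  0.003]
```

Call:
{"fn": "play_rows", "kwargs": {
  "motion": [
    [-0.016,0,0.009,0,0,0,0],
    [-0.031,0,0.018,0,0,0,0],
    [-0.045,0,0.029,0,0,0,0],
    [-0.058,0,0.041,0,0,0,0]
  ]
}}

```text
time: 28.78
ee_pos: [0.5705, 0.0124, 0.1126]
eef_rot: [0.756, 0.654, -0.0, 0.0]
ft_force: [-0.1, 3.1, 3.3]
width: 0.0008
```

```bash
python3 m.py;python3 path.py .9 1.05 1.2 1.35 1.5 1.57
```

```text
t 28.875 F [0.226 2.31  3.452] M [ 0.312 -0.122  0.019] p [0.57  0.012 0.112] psi -1.716 w 0.0007 Mz [0.002 0.038 0.017]
0.9 [0.571 0.012 0.113] [ 0.003  0.001 -0.003]
1.05 [0.57  0.008 0.108] [-0.021  0.002  0.024]
1.2 [0.569 0.004 0.102] [-0.04   0.002  0.054]
1.35 [0.569 0.001 0.095] [-0.055  0.002  0.086]
1.5 [ 0.569 -0.001  0.088] [-0.064  0.002  0.12 ]
1.57 [ 0.569 -0.001  0.085] [-0.067  0.002  0.137]
```

Call:
{"fn": "play_rows", "kwargs": {
  "motion": [
    [-0.013,0,0.013,0,0,0,0],
    [-0.024,0,0.026,0,0,0,0],
    [-0.034,0,0.041,0,0,0,0],
    [-0.043,0,0.056,0,0,0,0]
  ]
}}

```text
time: 29.38
ee_pos: [0.5689, 0.004, 0.101]
eef_rot: [0.756, 0.654, -0.0, -0.0]
ft_force: [-0.2, 0.4, 0.4]
width: 0.0007
```

Call:
{"fn": "play_rows", "kwargs": {
  "motion": [
    [-0.008,0,0.016,0,0,0,0],
    [-0.015,0,0.033,0,0,0,0],
    [-0.02,0,0.05,0,0,0,0],
    [-0.024,0,0.067,0,0,0,0],
    [-0.027,0,0.083,0,0,0,0]
  ]
}}

```text
time: 30.0
ee_pos: [0.5695, -0.0016, 0.0861]
eef_rot: [0.756, 0.654, 0.001, 0.001]
ft_force: [-5.3, -1.1, 27.2]
width: 0.0005
```

```bash
python3 m.py;python3 path.py 1.57
```

```text
t 30.1 F [-3.026 -0.526 20.319] M [-0.095  0.78   0.027] p [ 0.57  -0.001  0.086] psi -1.715 w 0.0005 Mz [0.032 0.035 0.014]
1.57 [ 0.569 -0.001  0.085] [-0.001 -0.007  0.008]
```

Call:
{"fn": "play_rows", "kwargs": {
  "motion": [
    [0,0,-0.02,0,0,0,0],
    [0,0,-0.1,0,0,0,0],
    [0,0,-0.35,0,0,0,0],
    [0.2,0,-0.6,0,0,0,0],
    [0.4,0,-0.7,0,0,0,0]
  ]
}}

```text
time: 30.72
ee_pos: [0.581, 0.0786, 0.2288]
eef_rot: [0.757, 0.654, 0.002, 0.001]
ft_force: [1.1, -0.1, -0.1]
width: 0.0007
```

```bash
python3 go.py .42 .25 .24 -1.2
```

```text
t 30.725 p [0.581  0.0786 0.2288] psi -1.7167577576295223 tilt [ 0.0039  0.0016 -1.    ] F [ 1.0638 -0.1029 -0.1307] M [-0.0489  0.0659 -0.0313] w 0.0006594551108788887 q [-0.8531  0.2906  0.7864  1.5984 -0.2114  1.3361 -0.185 ]
-> [0.42, 0.25, 0.24, -1.2] [ 0.7312 -0.921  -0.0578  0.0026 -0.0008 -0.329 ]
```

Now I'll clear the view for the top camera.

Call:
{"fn": "play_rows", "kwargs": {
  "motion": [
    [0.18,-0.23,-0.05,0,0,0,0],
    [0.36,-0.46,-0.05,0,0,0,0],
    [0.55,-0.69,-0.05,0,0,0,0],
    [0.73,-0.92,-0.05,0,0,0,0],
    [0.9,-1,-0.05,0,0,0,0]
  ]
}}

```text
time: 31.35
ee_pos: [0.4056, 0.2869, 0.236]
eef_rot: [0.755, 0.655, 0.001, -0.001]
ft_force: [1.4, -0.3, -0.3]
width: 0.0004
```

Call:
{"fn": "play_rows", "kwargs": {
  "motion": [
    [0.3,-0.3,0,0,0,0,0],
    [0.5,-0.5,0,0,0,0,0],
    [0.5,-0.6,0,0,0,0,0]
  ]
}}

```text
time: 31.72
ee_pos: [0.3011, 0.4037, 0.2353]
eef_rot: [0.755, 0.656, 0.0, 0.0]
ft_force: [0.3, -1.0, -0.1]
width: 0.0002
```

```bash
python3 m.py; python3 - <<'E'
from h import *
c=shot('scene','s10.png');d=shot('top','t10.png')
a=cv2.resize(c['image'][170:320,240:390,::-1],(400,400),interpolation=cv2.INTER_CUBIC);b=cv2.resize(d['image'][130:280,240:390,::-1],(400,400),interpolation=cv2.INTER_CUBIC)
cv2.imwrite('pics/s10c.png',np.hstack([a,b]))
E
```

```text
t 31.825 F [-0.617  0.495  0.114] M [-0.031  0.113  0.009] p [0.3   0.404 0.235] psi -1.710 w 0.0004 Mz [ 0.023 -0.027  0.031]
```

View pics/s10c.png

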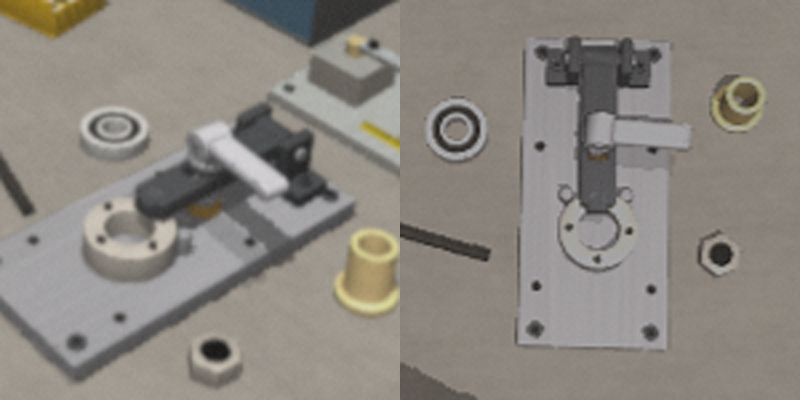

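```bash
python3 -c "
from bench import job
print(job.close_job())"
```

```text
the job is handed in; nothing more can be done
None
```

I've clamped the ring and handed the job in at about 32 s of the 70 s allowed; no verdict was reported.

- **Ring:** I gripped it and moved it to about 3 mm short of the seat. I then pushed it home from behind with closed fingers until it stopped firmly, at 10.5 N ahead and about 0 N sideways. In the last top view it sits under the nose, about equally far from both dowel pins. During the gripped move the wrist reading (-3.9 N in z) suggests the ring was briefly carried a fraction of a millimetre clear of the plate. I set it back down before the final push.
- **Snug:** I pinched the upright lever at 14 N and turned it clockwise about 1.47 rad. Torque held near 0.09 N m until about 0.6 to 0.7 rad, then rose to about 0.2 N m. The nose also stopped moving in the images at about that point. From that I estimate 8 to 10 N on the ring. This is inferred, because the nose force was never measured directly and the image tracking was disturbed by shadows.
- **Side force while turning:** It grew to about 5 N near the end of the turn, and I relieved it before letting go. The lever still looked upright afterwards.
- **Fold direction:** A light push after tightening confirmed that the lever folds to the right. It leaned about 0.1 rad in that test.
- **Lever:** I folded it to its stop, with a brief peak of 27 N on the wrist. In both last views it lies flat with the gripper clear.
- **Small parts:** The nut, bearing and bush appear where they started.
- **Check that disagreed:** A by-eye scene-camera estimate taken after the push put the ring about 4 mm past the fitted seat. I put that down to misreading the pixels, since the ring was up against the pins.

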